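# Draw a sample tote out from under the bench shelf with a draw hook

### The job

The open tote of samples stands too far back under the wire bench shelf to be reached: pull the draw hook out from under the shelf by its steel strap, set it down on the bench and take it again by its black handle. With the hook held by the handle, drop its blade inside the tote behind the front lip and draw the tote straight forward along the bench until that lip stands about 5 cm out in front of the shelf. Then lay the hook down on the open bench in front of the shelf, not touching the tote, and leave the carton, bottle and dishes undisturbed.

Things in the scene. Friction and masses are not known exactly. Their poses are not given: they have to be found in the camera images.
- shelf: Fixed bench shelf: one deck of steel wires in a rod frame, 260 mm deep (x) by 560 mm wide (y), on four 16 mm corner posts, open at front, back and sides; goods stand on the bench below. Clear height under the deck 160 mm; deck top 172 mm high, small stock boxes on its left and right ends up to 225 mm. Origin on the bench under its centre, front faces -x.
- shelf_front (a point): Point on the bench under the middle of the shelf's front edge (the edge nearest the robot). Its x axis points straight back under the shelf, y along the front edge to the left, z up.
- tote: Open grey plastic tote, 170 mm long, 130 mm wide, 55 mm high, walls 4 mm, lip turned 6 mm outwards round the rim. Origin under the middle of its front wall's outer face; x runs back along the tote. Boxes and jars, fast in it and up to 48 mm high, fill it from x = 64 mm to the back; the 60 mm behind the front wall are empty. Slides on the bench, 0.35 to 0.7 kg. Stands left or right under the shelf.
- tote_lip (a point): Middle of the top of the tote's front wall, on the wall's outer face, 55 mm above the bench when the tote stands on it; the turned-out lip reaches 6 mm further forward.
- hook: Draw hook, 200 mm long, 0.2 kg: black handle, flat steel strap, end bent down as a blade. Origin at mid-length, level with its underside; x from handle to blade, z up. Handle x -100 to -10 mm, strap on to +100 mm; balance point near the origin. Starts standing level on handle and blade edge, mid shelf: handle under the deck, blade and most of the strap sticking out towards the robot.
- hook_grip (a point): Centre of the hook's handle, 55 mm behind the hook's origin and 17 mm above its underside. The handle is 90 mm long, 24 mm wide and 34 mm high, its underside level with the blade's lower edge. Axes as the hook's.
- hook_tip (a point): Middle of the lower edge of the hook's blade, 97.5 mm ahead of the hook's origin. The blade is 40 mm wide, 5 mm thick and reaches 24 mm below the strap; the strap is 20 mm wide and 6 mm thick, underside 24 mm and top 30 mm above the blade's edge. Axes as the hook's.
- carton: Bystander: closed cardboard carton with a lid, 155 x 125 x 75 mm, no open lip, under the shelf on the side where the tote is not. Origin under the middle of its front face.
- bottle: Bystander: white plastic bottle, 68 mm across, 150 mm high, on the bench to one side. Origin under its centre.
- dishes: Bystander: stack of four round glass dishes, 92 mm across, 56 mm high, on the bench to the other side. Origin under its centre.
Not all that is in view belongs to the job. What is meant by the hook is not purple, and is the smaller of those in its own colour. What is shaped like the tote but red is not meant.

How it is judged (in metres and radians):
On the way, in this order (a step that is already met when the one before it is completed fails the run):
1. The hook is held by its strap, ahead of the handle (contact force between the fingers and hook above 0.5 N and distance between the grasp point and hook_grip above 0.05 m), for 0.2 s.
2. The hook has been drawn out from under the shelf and stands released on the bench, the centre of its handle at least 30 mm in front of the shelf's front edge (x of hook_grip in the frame of shelf_front below -0.03 m and height (world z) of each of hook_grip, hook_tip below 0.03 m and contact force between the fingers and hook below 0.1 N and linear speed of hook below 0.03 m/s), for 0.2 s.
3. The hook is held by its handle and its blade is inside the tote behind the front lip, at least 10 mm below the rim, with the lip still 20 mm or more behind the shelf's front edge (x of hook_tip in the frame of tote between 0.002 and 0.065 m and y of hook_tip in the frame of tote between -0.06 and 0.06 m and z of hook_tip in the frame of tote below 0.045 m and x of tote_lip in the frame of shelf_front above 0.02 m and contact force between the fingers and hook above 0.5 N and distance between the grasp point and hook_grip below 0.065 m), for 0.1 s.
4. The hook, still held by its handle and behind the lip, has brought the lip at least 25 mm out in front of the shelf's front edge (x of hook_tip in the frame of tote between 0.002 and 0.065 m and z of hook_tip in the frame of tote below 0.05 m and x of tote_lip in the frame of shelf_front below -0.025 m and contact force between the fingers and hook above 0.5 N and distance between the grasp point and hook_grip below 0.065 m), for 0.1 s.
At the end, for the whole second after the job is handed in: The tote stands flat on the bench, its front lip 25 to 80 mm out in front of the shelf's front edge and within 15 degrees of square to the shelf; the hook lies released on the bench, wholly in front of the shelf's front edge, not touching the tote; both at rest (x of tote_lip in the frame of shelf_front between -0.08 and -0.025 m and height (world z) of tote below 0.006 m and angle between tote's own z axis and vertical below 0.06 rad and angle between the x axis of tote and the x axis of shelf_front, either way round below 0.26 rad and linear speed of each of tote, hook below 0.02 m/s and x of each of hook_grip, hook_tip in the frame of shelf_front below -0.005 m and height (world z) of each of hook_grip, hook_tip below 0.03 m and contact force between hook and tote below 0.05 N).
It fails at once if The carton is shifted by more than 30 mm (distance of carton from where it was at the start of the episode above 0.03 m).
It fails at once if The bottle is shifted by more than 30 mm or tipped (distance of bottle from where it was at the start of the episode above 0.03 m or angle between bottle's own z axis and vertical above 0.4 rad).
It fails at once if The dishes are shifted by more than 30 mm or tipped (distance of dishes from where it was at the start of the episode above 0.03 m or angle between dishes's own z axis and vertical above 0.4 rad).
It fails at once if The tote is tipped by more than 20 degrees (angle between tote's own z axis and vertical above 0.35 rad).
It fails at once if The tote is lifted more than 40 mm off the bench instead of being drawn along it (height (world z) of tote above 0.04 m).
It also fails if it takes over 72 s, if anything falls off the work surface, if the arm or the gripper's body presses on something with over 40 N, if the wrist force passes 120 N, or if a joint passes its speed limit or range.

### The arm

A 6-joint arm with a two-finger parallel gripper is mounted at the origin on the work surface. World frame = base frame: x ahead of the robot, y to its left, z up, the work surface at z = 0. Lengths are in mm, angles in degrees, forces in N, time in s.
With the tool pointing down it reaches from about 425 to 950 mm from the base axis. Payload 3.5 kg.
Tool frame: the origin (TCP) lies midway between the tips of the shut fingers; the grasp point (between the pads) lies 19 mm behind it; z points along the fingers, x is the direction in which the jaws open and shut, and the axes are right-handed (so a half turn about z gives the same grasp; the last joint's range is limited). The gripper opens to 85 mm and grips with 20 to 120 N. Pads are 22 mm wide; open, the fingers measure 114 mm over their backs; the gripper's body (76 mm by 85 mm) begins 54 mm behind the grasp point. The pads swing forward as they close: fully open they stand 13 mm farther back than shut.
Start: joints at [-78.954, 16.404, 90.338, -0, 73.258, -8.594], TCP at [226.908, -635.704, 231.325] pointing down, gripper open.
Joint ranges: [-158.93, 158.93], [-51.34, 127.21], [12.03, 142.37], [-87.48, 267.48], [13.55, 161.25], [-162.69, 162.69]. Speed limits (degrees/s): [159.86, 159.86, 180, 180, 180, 180].

### API

Orientations are given as a 3x3 rotation matrix whose columns are the frame's x, y, z axes.
In Python, from plant import get_obs, read_camera, sign_off gives the robot as it stands. The module is installed in compiled form; this text tells all that it offers.
- The arm moves only by the tool carry_out, never from a script. Its argument "rows" is a list of rows, each a list of 5 numbers: the shift along the tool's x, y, z in mm, then the turn about the tool's z in degrees, then the opening, from 0 (shut) to 1 (fully open). A call has 1 to 20 rows; each row shifts and turns the pose as measured when the row begins, along the tool's axes as they then stand; what a row does not reach is not made up. A row lasts 1/10 s, in which the tool goes at most 50 mm and 8.59 degrees, less where a joint would pass 70% of its speed; a pose out of reach is approached as far as the arm can. A call with a gripper value outside its range is refused whole. The fingers move at their own pace and stop on an object; the grip force is fixed at half the most. Time passes only in rows, so rows that do not move let the fingers close. It gives the time, the measured TCP pose, the force and the opening at its end, in the units of the state.
- get_obs(): the state, without advancing time (a new reading comes with each control period).
- read_camera(name): name is "scene" or "side" or "wrist"; returns a dict with "img" (384x512x3 uint8, red, green, blue), "fx", "fy", "cx", "cy" (pixels), "origin" and "rotation" of the camera in the world. Camera axes: x right, y down, z forward; pixel columns grow to the right and rows downward; lengths in mm; the calibration is good to about 2 mm. A picture is of the moment at which its call begins. There is no depth.
- sign_off(): hands the job in, once; it reports no verdict.
The state is a dict: "time_s": time; "qpos": joint angles; "joint_velocities": joint speeds; "tau": joint torques, N m; "eef_pos": TCP position; "orientation": TCP orientation; "wrist_force": force on the tool from outside, world axes, zero at the start; "torque": the same for the moment, N m; "finger_gap": opening from 0.0 (shut) to 1.0 (fully open).
Only numpy, scipy, OpenCV 4.12 (cv2) and the standard library are available. Lean on these libraries where they do the work, as an engineer would, in place of code of your own. Each camera call takes 0.05 s, during which the arm holds its last target. There are 200 camera calls.

## Working session

There is one attempt and no reset: what is moved stays moved. The work goes in short steps, Python scripts to look and compute and a tool call to move; the robot and the scene stay as the last step left them, time stands still between calls to the robot, and variables do not carry over. Pictures are saved under pics/ and viewed, about 8 in all and at most 12, crops included, and the job is handed in when it is done.

Besides the shell and the picture viewer there is one more tool, called as name([rows], argument=value, ...), one row to a line, values as JSON. carry_out: Moves the arm, as the interface text tells. Its arguments: {"type":"object","properties":{"rows":{"type":"array"}},"required":["rows"]}

```bash
mkdir -p pics; cat > h.py <<'E'
import numpy as np,cv2,pickle
from plant import get_obs,read_camera,sign_off
def snap(name,fn):
    c=read_camera(name); pickle.dump(c,open(f'pics/{fn}.pkl','wb')); cv2.imwrite(f'pics/{fn}.png',c['img'][:,:,::-1]); return c
def load(fn): return pickle.load(open(f'pics/{fn}.pkl','rb'))
def pt(c,u,v,z=0):
    R=np.array(c['rotation']);o=np.array(c['origin'])
    d=R@np.array([(u-c['cx'])/c['fx'],(v-c['cy'])/c['fy'],1]); return (o+d*(z-o[2])/d[2]).round(1)
def proj(c,p):
    q=np.array(c['rotation']).T@(np.array(p)-np.array(c['origin'])); return [round(float(c['fx']*q[0]/q[2]+c['cx']),1),round(float(c['fy']*q[1]/q[2]+c['cy']),1)]
def crop(fn,x0,y0,x1,y1,s,out):
    im=cv2.imread(f'pics/{fn}.png')[y0:y1,x0:x1]; cv2.imwrite(f'pics/{out}.png',cv2.resize(im,None,fx=s,fy=s,interpolation=cv2.INTER_CUBIC))
E
python3 - <<'E'
from h import *
a=snap('scene','s0');b=snap('side','d0')
for c in(a,b):print(c['origin'],c['rotation'],c['fx'])
o=get_obs();print(o)
im=np.vstack([cv2.imread('pics/s0.png'),cv2.imread('pics/d0.png')])
cv2.imwrite('pics/s0b.png',cv2.resize(cv2.imread('pics/s0.png'),(800,600)))
cv2.imwrite('pics/d0b.png',cv2.resize(cv2.imread('pics/d0.png'),(800,600)))
E
```

```text
[1202.18971606  409.91410243  974.76704985] [[-0.48529148  0.64529383 -0.58998988]
 [ 0.87434567  0.35549998 -0.33036255]
 [-0.00343953 -0.67617722 -0.73673098]] 474.1487989226747
[-232.29994247  875.56339026  849.71210562] [[-0.77658444 -0.36358987  0.51450851]
 [-0.62998986  0.45518787 -0.62921918]
 [-0.00542031 -0.81277698 -0.58254975]] 428.4685065381998
{'time_s': 0.1, 'qpos': array([-7.89548159e+01,  1.64508726e+01,  9.04156325e+01, -1.29310018e-04,
        7.32572363e+01, -8.59467278e+00]), 'joint_velocities': array([ 0.07850783, -0.11931373, -0.15388928, -0.00024928,  0.10871708,
       -0.03936319]), 'tau': array([ 6.47109719e-04, -4.07297122e+01, -2.93699509e+01, -1.53579590e-04,
        3.44018648e-03,  1.26824546e-05]), 'eef_pos': array([ 226.78035562, -635.12978629,  230.04484228]), 'orientation': array([[ 3.36106986e-01, -9.41823721e-01, -4.15881776e-04],
       [-9.41821391e-01, -3.36107090e-01,  2.11927371e-03],
       [-2.13576307e-03, -3.20616347e-04, -9.99997668e-01]]), 'wrist_force': array([ 0.16339001,  0.13307383, -0.13711028]), 'torque': array([-0.01138931,  0.0006666 , -0.00116037]), 'finger_gap': 1.0022329882224277}
```

View pics/s0b.png

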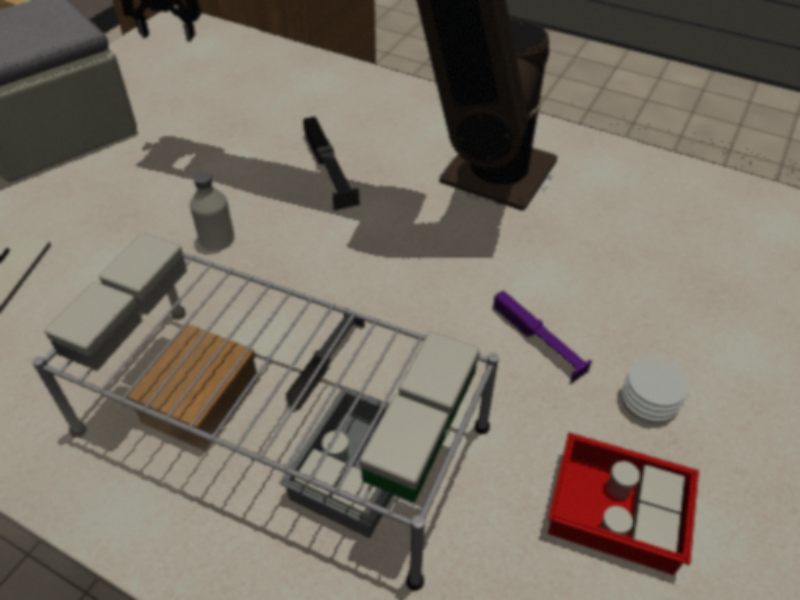

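View pics/d0b.png

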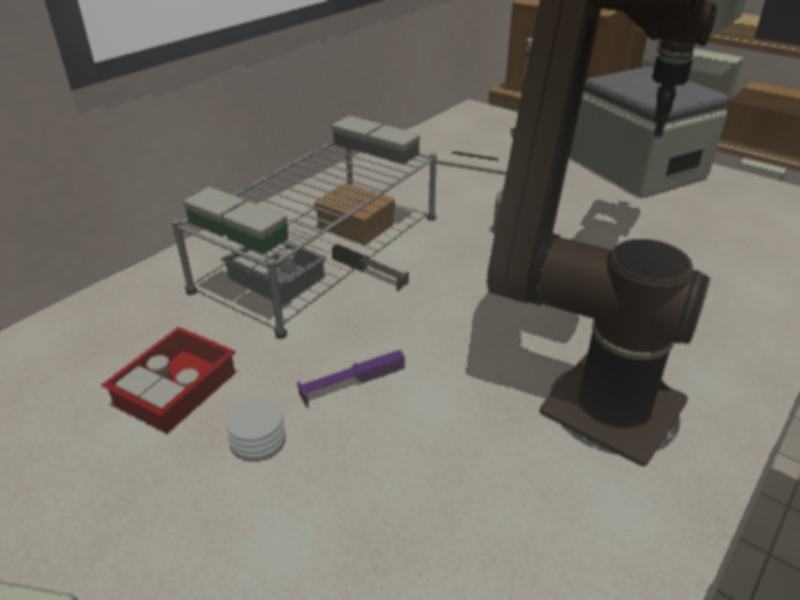

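Candidates for the hook are the black one under the shelf (scene 325,355; side 370,265), the black one on the open bench (scene 330,165) and the purple one (scene 540,335), which is ruled out. For the tote they are the grey one under the shelf (scene 345,465) and the red one (625,500), which is also ruled out. Next is a close crop to compare the two black hooks.

```bash
python3 - <<'E'
from h import *
def cr(fn,x0,y0,w,h,s): return cv2.resize(cv2.imread(f'pics/{fn}.png')[y0:y0+h,x0:x0+w],None,fx=s,fy=s,interpolation=cv2.INTER_CUBIC)
# scene hook+tote, side hook+tote, decoy
A=cr('s0',175,190,100,150,4) #400x600
B=cr('d0',135,130,133,100,3) #399x300
C=cr('s0',170,60,133,100,3)
cv2.imwrite('pics/c1.png',np.hstack([A,np.vstack([B,C])]))
E
```

```text
(no output)
```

View pics/c1.png

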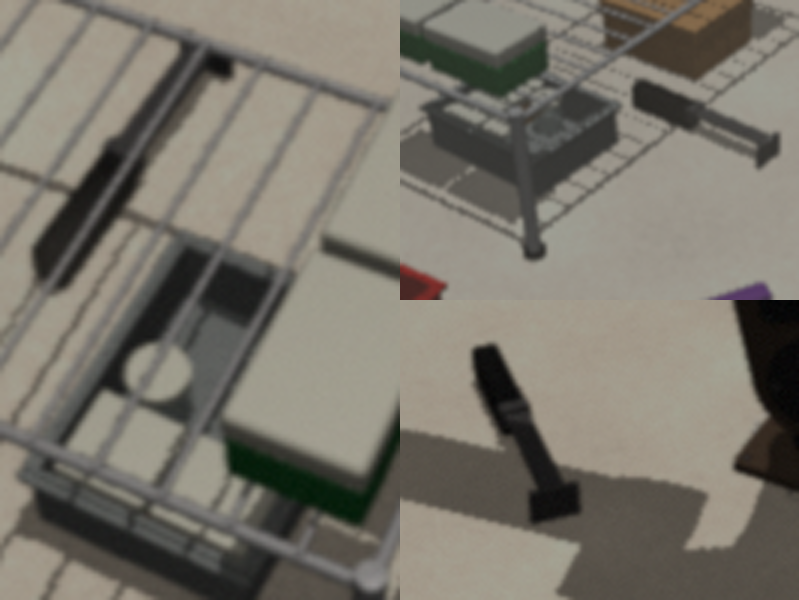

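```bash
python3 - <<'E'
from h import *
s=load('s0');d=load('d0')
A=lambda x,y,z:pt(s,175+x/4,190+y/4,z)
B=lambda x,y,z:pt(d,135+(x-400)/3,130+y/3,z)
C=lambda x,y,z:pt(s,170+(x-400)/3,60+(y-300)/3,z)
S=lambda x,y,z:pt(s,x/1.5625,y/1.5625,z); D=lambda x,y,z:pt(d,x/1.5625,y/1.5625,z)
print('posts S FL,FR,BL,BR',S(483,428,0),S(178,314,0),S(415,583,0),S(76,430,0))
print('deck corners z172',S(493,360,172),S(186,257,172),S(418,522,172),S(41,365,172))
print('posts D FL,FR,BL',D(280,332,0),D(432,217,0),D(190,291,0))
print('hook A handle rear top L,R',A(35,248,34),A(78,262,34),'handle front top',A(107,148,34),A(145,160,34),'blade top',A(183,43,30),A(232,65,30))
print('hook B blade bottom',B(757,166,0),B(779,154,0),'top',B(757,146,30),B(779,132,30),'handle rear top',B(634,82,34),'handle front',B(702,108,34))
print('decoy rear',C(485,347,40),'blade bottom',C(532,522,0),C(580,512,0), 'top',C(532,490,30),C(578,485,30))
print('tote A front lip',A(180,235,55),A(293,270,55),'back',A(20,478,55))
print('tote B front lip',B(533,148,55),B(618,107,55),'base',B(535,200,0),B(612,150,0), 'far',B(420,105,55),B(560,68,55))
print('bottle',S(214,247,0),'dish',S(655,410,0),'red',S(570,440,55),S(695,470,55),S(553,505,55),'purple',S(497,297,30),S(582,375,0),'carton',S(190,330,75),S(253,350,75),S(130,400,75))
E
```

```text
posts S FL,FR,BL,BR [594.7 232.9   0. ] [ 639.7 -328.4    0. ] [855.5 252.2   0. ] [ 899.3 -311.3    0. ]
deck corners z172 [596.7 231.8 172. ] [ 641.8 -263.7  172. ] [853.  250.5 172. ] [ 900.3 -301.   172. ]
posts D FL,FR,BL [600.5 223.1   0. ] [ 637.6 -335.     0. ] [855.7 249.3   0. ]
hook A handle rear top L,R [705.2 -49.4  34. ] [701.2 -21.2  34. ] handle front top [620.5 -52.8  34. ] [617.  -26.9  34. ] blade top [520.  -58.5  30. ] [520.8 -20.5  30. ]
hook B blade bottom [509.2 -34.2   0. ] [504.3 -68.1   0. ] top [506.9 -31.6  30. ] [504.8 -68.5  30. ] handle rear top [701.3 -39.   34. ] handle front [601. -47.  34.]
decoy rear [  78.4 -417.    40. ] blade bottom [ 272.3 -235.8   -0. ] [ 234.5 -200.1    0. ] top [ 258.3 -242.5   30. ] [ 228.5 -205.    30. ]
tote A front lip [667.2  30.5  55. ] [656.6 100.9  55. ] back [843.2  38.   55. ]
tote B front lip [670.5 149.5  55. ] [655.   34.3  55. ] base [658.4 165.7   0. ] [659.   45.3   0. ] far [833.2 171.2  55. ] [767.1  16.5  55. ]
bottle [ 474.8 -378.9    0. ] dish [435.1 454.3   0. ] red [587.3 359.7  55. ] [549.3 527.1  55. ] [693.5 373.9  55. ] purple [360.7 151.4  30. ] [425.4 332.3   0. ] carton [ 700. -233.   75.] [ 684.6 -121.8   75. ] [ 846.9 -224.1   75. ]
```

The scene crop shows the hook under the shelf with its handle at (35–145,150–290) and blade at (183–232,43–65). It measures about 200 mm, against about 270 mm for the other black hook, so the one under the shelf is meant. The tote's front lip is at x≈660, y≈35–160. The shelf's yaw is about 4.5°, with its front edge near x≈610 at y=-48. I'll move above the strap.

carry_out([
  [0,0,0,7.85,1],
  [0,0,0,7.85,1],
  [-40,-26,0,0,1],
  [-40,-26,0,0,1],
  [-40,-26,0,0,1],
  [-40,-26,0,0,1],
  [-40,-26,0,0,1],
  [-40,-26,0,0,1],
  [-40,-26,0,0,1],
  [-40,-26,0,0,1],
  [-40,-26,0,0,1],
  [-40,-26,0,0,1],
  [-40,-26,0,0,1],
  [-40,-26,0,0,1],
  [-40,-26,0,0,1],
  [-40,-24,0,0,1],
])

```text
time_s: 1.7
eef_pos: [563.5, -35.4, 224.3]
orientation: [[0.044, -0.999, -0.006], [-0.999, -0.045, 0.012], [-0.013, 0.005, -1.0]]
wrist_force: [0.8, -0.7, 0.8]
finger_gap: 1.002
```

```bash
python3 - <<'E'
from h import *
c=snap('wrist','w1');print(c['origin'],c['rotation'],c['fx'])
o=get_obs();print(o['time_s'],o['eef_pos'],o['orientation'],o['qpos'])
cv2.imwrite('pics/w1b.png',cv2.resize(cv2.imread('pics/w1.png'),(800,600)))
E
```

```text
[645.51937453 -34.03340784 367.03534903] [[ 0.0442857  -0.94697387 -0.31824403]
 [-0.99893257 -0.04616296 -0.00164439]
 [-0.01313389  0.31797715 -0.9480074 ]] 279.67392361885504
1.75 [565.53691075 -29.47306112 224.44263936] [[ 0.04885072 -0.99879985 -0.00353187]
 [-0.99865194 -0.048905    0.01739559]
 [-0.01754744  0.00267732 -0.99984245]] [-13.65881112   3.22935804 106.0954924    0.97318036  71.1097385
  73.22078417]
```

View pics/w1b.png

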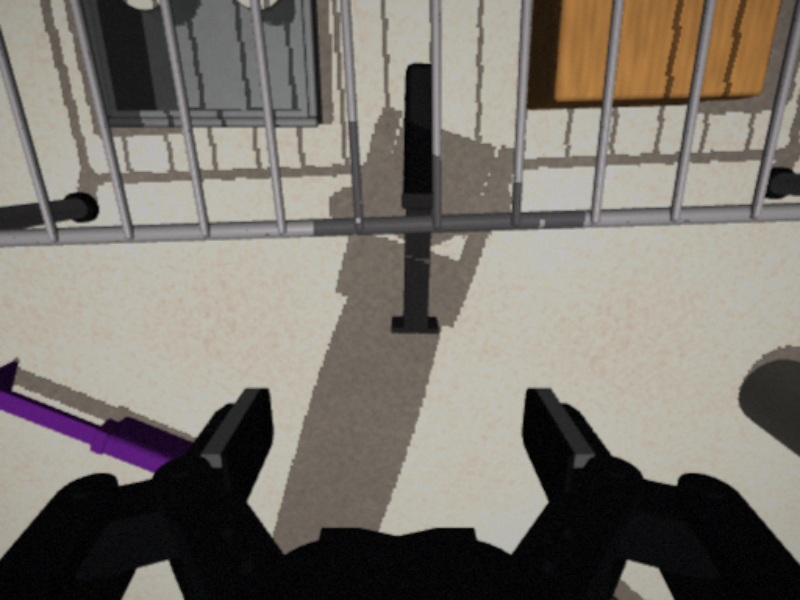

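```bash
python3 - <<'E'
from h import *
w=load('w1');W=lambda x,y,z:pt(w,x/1.5625,y/1.5625,z)
print('blade top edge far',W(392,319,30),W(438,319,30),'bottom',W(392,332,0),W(438,332,0))
print('strap',W(404,235,30),W(428,235,30),W(404,310,30),W(429,310,30))
print('handle front top',W(403,200,34),W(434,200,34),'rear',W(407,66,34),W(433,66,34))
print('rod',W(0,240,166),W(400,225,166),W(800,210,166))
print('tote lip',W(103,127,55),W(320,125,55),'inner',W(116,110,55),W(308,110,55))
print('posts',W(88,207,0),W(780,183,0))
E
```

```text
blade top edge far [520. -31.  30.] [521.8 -68.8  30. ] bottom [496.2 -31.3   0. ] [498.3 -72.8   0. ]
strap [589.5 -37.5  30. ] [590.4 -56.   30. ] [528.3 -40.5  30. ] [529.3 -60.9  30. ]
handle front top [616.2 -35.4  34. ] [617.2 -58.4  34. ] rear [705.  -33.8  34. ] [705.8 -51.4  34. ]
rod [601.  152.6 166. ] [616.6 -34.  166. ] [ 631.5 -212.3  166. ]
tote lip [656.5 167.2  55. ] [664.  22.  55.] inner [667.3 156.8  55. ] [672.8  29.8  55. ]
posts [595.6 225.9   0. ] [ 640.2 -336.6    0. ]
```

The wrist picture shows the strap at about (405–430,210–320), the handle end at y=65 and the tote lip at (103–320,126). The strap's centre line is at about y=-49 near x=552, with the hook yawed about 3°. I'll descend.

carry_out([
  [19,14,0,0,1],
  [0,0,30,0,1],
  [0,0,40,0,1],
  [0,0,40,0,1],
  [0,0,40,0,1],
  [0,0,30,0,1],
  [0,0,0,0,1],
])

```text
time_s: 2.45
eef_pos: [552.8, -41.6, 38.5]
orientation: [[0.059, -0.998, -0.002], [-0.998, -0.059, 0.017], [-0.017, 0.001, -1.0]]
wrist_force: [-0.6, 0.3, -0.5]
finger_gap: 0.999
```

carry_out([
  [7,1,15,0,1],
  [1,0,14,0,1],
  [0,0,0,0,1],
  [0,0,0,0,0],
  [0,0,0,0,0],
  [0,0,0,0,0],
  [0,0,0,0,0],
  [0,0,0,0,0],
  [0,0,0,0,0],
  [0,0,0,0,0],
])

```text
time_s: 3.45
eef_pos: [557.1, -49.9, 15.9]
orientation: [[0.059, -0.998, 0.008], [-0.998, -0.059, 0.015], [-0.014, -0.009, -1.0]]
wrist_force: [-1.1, 1.0, -1.3]
finger_gap: 0.211
```

carry_out([
  [0,15,0,0,0],
  [0,20,0,0,0],
  [0,20,0,0,0],
  [0,20,0,0,0],
  [0,20,0,0,0],
  [0,20,0,0,0],
  [0,0,0,0,0],
  [0,0,0,0,0],
])

```text
time_s: 4.25
eef_pos: [442.1, -57.7, 15.7]
orientation: [[0.059, -0.998, 0.017], [-0.998, -0.059, 0.012], [-0.011, -0.018, -1.0]]
wrist_force: [0.1, 0.4, -1.5]
finger_gap: 0.208
```

```bash
python3 - <<'E'
from h import *
snap('side','d1');s=snap('scene','s1')
A=cv2.resize(cv2.imread('pics/d1.png')[110:260,170:370],(800,600),interpolation=3)
cv2.imwrite('pics/d1b.png',A);print(get_obs()['eef_pos'],get_obs()['finger_gap'])
E
```

```text
[442.05896637 -57.66647445  15.62601661] 0.2166098104230274
```

View pics/d1b.png

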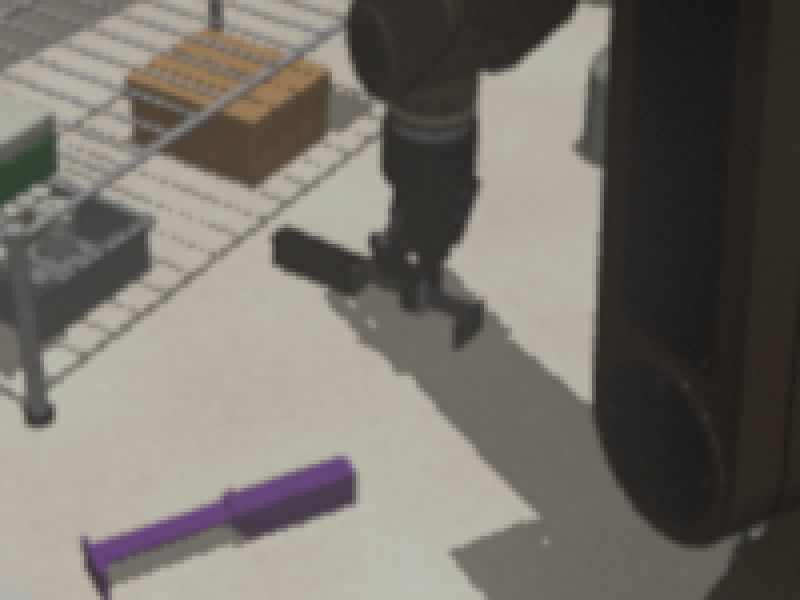

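The side picture shows the hook clear of the shelf, held by its strap, with the handle at (320,260) and blade at (465,325). I'll release it and move over to the handle.

carry_out([
  [0,0,3,0,0],
  [0,0,0,0,0.5],
  [0,0,0,0,1],
  [0,0,0,0,1],
  [0,0,0,0,1],
  [0,0,0,0,1],
  [0,0,-30,0,1],
  [0,0,-40,0,1],
  [0,0,-30,0,1],
  [0,0,0,0,1],
])

```text
time_s: 5.35
eef_pos: [442.2, -58.7, 116.8]
orientation: [[0.062, -0.998, 0.006], [-0.998, -0.062, 0.016], [-0.016, -0.007, -1.0]]
wrist_force: [-0.1, -0.1, 0.2]
finger_gap: 1.001
```

```bash
python3 - <<'E'
from h import *
c=snap('wrist','w2');o=get_obs();print(o['time_s'],o['eef_pos'],o['orientation'])
cv2.imwrite('pics/w2b.png',cv2.resize(cv2.imread('pics/w2.png'),(800,600)))
E
```

```text
5.4 [440.91717136 -58.24247511 114.71300736] [[ 0.06180729 -0.99808392  0.00288792]
 [-0.99794302 -0.06174871  0.01722879]
 [-0.01701745 -0.00394684 -0.9998474 ]]
```

View pics/w2b.png

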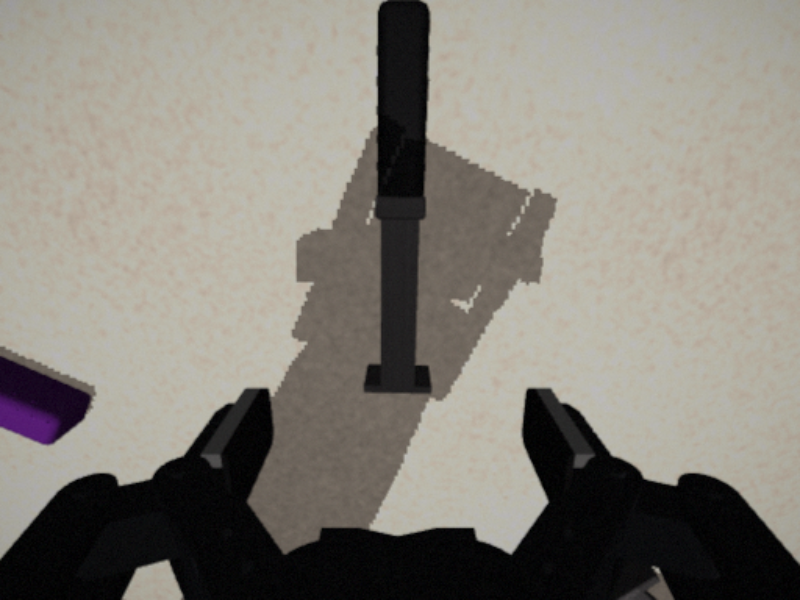

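```bash
python3 - <<'E'
from h import *
w=load('w2');W=lambda x,y,z:pt(w,x/1.5625,y/1.5625,z)
print('handle rear',W(380,5,34),W(428,5,34),'mid',W(378,120,34),W(427,120,34),'front',W(376,205,34),W(426,205,34))
print('blade',W(365,372,30),W(430,372,30),'bot',W(363,392,0),W(431,392,0))
E
```

```text
handle rear [589.3 -41.1  34. ] [590.5 -62.4  34. ] mid [541.9 -42.5  34. ] [543.3 -65.9  34. ] front [502.  -43.4  34. ] [503.6 -68.7  34. ]
blade [405.9 -41.2  30. ] [408.6 -79.   30. ] bot [375.9 -38.5   0. ] [379.1 -83.9   0. ]
```

The wrist picture shows the hook standing on the bench. Its handle runs from (404,5) to (400,215), with the strap and blade below it to (398,392). The handle axis lies near y≈-54 and the grasp target is (530,-54.5).

carry_out([
  [2,-40,0,0,1],
  [0,-49,0,0,1],
  [0,0,35,0,1],
  [0,0,35,0,1],
  [0,0,20,0,1],
  [0,0,0,0,1],
])

```text
time_s: 6.0
eef_pos: [526.1, -50.5, 11.1]
orientation: [[0.061, -0.998, -0.01], [-0.998, -0.061, 0.021], [-0.022, 0.009, -1.0]]
wrist_force: [-0.3, 0.5, -0.2]
finger_gap: 1.001
```

carry_out([
  [4,-4,5,0,1],
  [0,0,0,0,1],
  [0,0,0,0,0],
  [0,0,0,0,0],
  [0,0,0,0,0],
  [0,0,0,0,0],
  [0,0,0,0,0],
  [0,0,0,0,0],
  [0,0,0,0,0],
])

```text
time_s: 6.9
eef_pos: [531.8, -54.9, 8.0]
orientation: [[0.061, -0.998, -0.006], [-0.998, -0.061, 0.02], [-0.02, 0.005, -1.0]]
wrist_force: [0.4, 0.1, -1.6]
finger_gap: 0.268
```

carry_out([
  [0,0,-10,0,0],
  [0,5,-30,0,0],
  [0,15,-30,0,0],
  [0,20,-25,0,0],
  [0,20,0,-4,0],
  [0,0,0,-8,0],
  [0,0,0,-8,0],
  [0,0,0,-8,0],
  [0,0,0,-8,0],
  [0,0,0,-8,0],
  [0,0,0,-8,0],
  [0,0,0,-8,0],
  [0,0,0,-8,0],
  [0,0,0,-8,0],
  [0,0,0,-8,0],
  [0,0,0,-8,0],
  [0,0,0,-8,0],
  [0,0,0,-8,0],
  [0,0,0,-8,0],
  [0,0,0,0,0],
])

```text
time_s: 8.9
eef_pos: [465.4, -58.7, 113.9]
orientation: [[0.826, 0.564, -0.009], [0.564, -0.826, 0.022], [0.005, -0.024, -1.0]]
wrist_force: [-0.6, 0.7, -1.7]
finger_gap: 0.268
```

carry_out([
  [0,0,5,-8.4,0],
  [0,0,5,-8.4,0],
  [0,0,5,-8.4,0],
  [0,0,5,-8.4,0],
  [0,0,5,-8.4,0],
  [0,0,0,-8.4,0],
  [0,0,0,-8.4,0],
  [0,0,0,-2,0],
  [30,0,0,0,0],
  [40,0,0,0,0],
  [40,0,0,0,0],
  [30,0,0,0,0],
  [0,0,0,0,0],
])

```text
time_s: 10.2
eef_pos: [448.3, 84.7, 94.5]
orientation: [[-0.085, 0.996, -0.013], [0.996, 0.085, 0.022], [0.023, -0.011, -1.0]]
wrist_force: [-0.3, -0.8, -2.7]
finger_gap: 0.272
```

```bash
python3 - <<'E'
from h import *
c=snap('wrist','w3');snap('side','d3');o=get_obs();print(o['time_s'],o['eef_pos'],o['orientation'])
A=cv2.resize(cv2.imread('pics/w3.png'),(800,600))
cv2.imwrite('pics/w3b.png',A)
E
```

```text
10.3 [449.00709851  82.56363359  94.49480224] [[-0.08458461  0.99633932 -0.01238565]
 [ 0.99618363  0.08482694  0.02055654]
 [ 0.02153193 -0.01059962 -0.99971197]]
```

View pics/w3b.png

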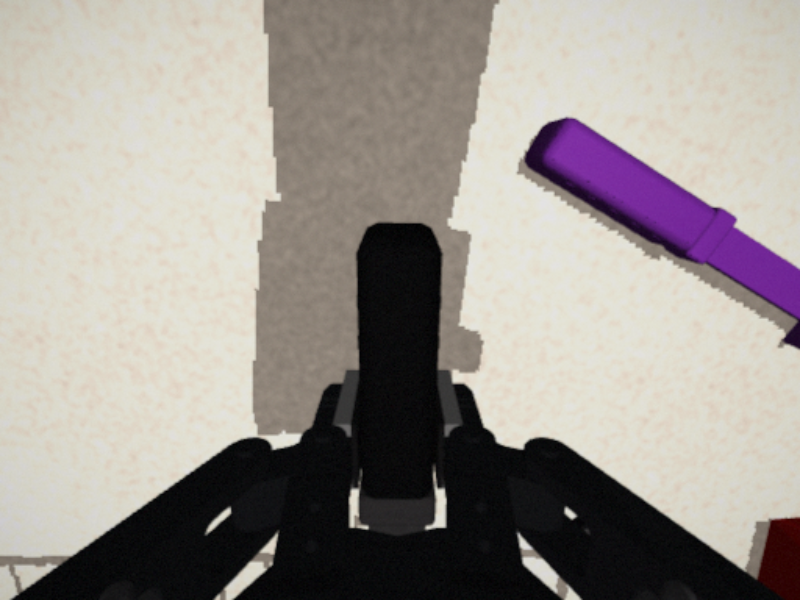

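The wrist camera now faces the robot. It shows the handle held straight between the pads at (400,360), in line with the tool, with the blade hidden toward the shelf. I'll move the blade in over the tote's empty front pocket.

carry_out([
  [-2,20,0,0,0],
  [-2,30,0,0,0],
  [0,30,0,0,0],
  [0,14,0,0,0],
  [0,0,0,0,0],
])

```text
time_s: 10.8
eef_pos: [546.2, 80.7, 92.9]
orientation: [[-0.071, 0.997, -0.014], [0.997, 0.071, 0.018], [0.019, -0.012, -1.0]]
wrist_force: [-0.5, -0.6, -1.4]
finger_gap: 0.271
```

```bash
python3 - <<'E'
from h import *
d=snap('side','d4');s=snap('scene','s4');o=get_obs();print(o['time_s'],o['eef_pos'],o['orientation'])
A=cv2.resize(cv2.imread('pics/d4.png')[110:235,130:263],(399,375),interpolation=3)
B=cv2.resize(cv2.imread('pics/s4.png')[210:335,165:298],(399,375),interpolation=3)
cv2.imwrite('pics/c4.png',cv2.resize(np.hstack([A,B]),None,fx=1,fy=1))
t=np.array(o['eef_pos']);print('pred tip side/scene crop px')
for p in[(t[0]+136.6,t[1]+10,t[2]-10),(t[0]+136.6,t[1]+10,t[2]+20)]:
  u=proj(d,p);v=proj(s,p);print([(u[0]-130)*3,(u[1]-110)*3],[(v[0]-165)*3+399,(v[1]-210)*3])
E
```

```text
10.9 [544.12275436  81.08702902  92.43308736] [[-0.07171496  0.9972982  -0.01591419]
 [ 0.99723161  0.07200623  0.018553  ]
 [ 0.0196488  -0.01453961 -0.99970122]]
pred tip side/scene crop px
[178.20000000000002, 160.20000000000002] [621.5999999999999, 139.80000000000007]
[175.79999999999998, 137.09999999999997] [620.7, 116.70000000000002]
```

View pics/c4.png

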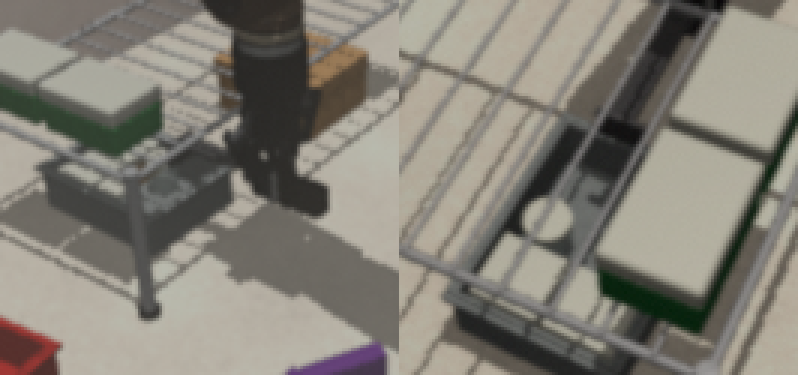

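The right crop shows the blade at about (620,130), as predicted, above the tote's front pocket. The left crop shows the hand in front of the shelf, clear of it. I'll lower the blade and watch the force.

carry_out([
  [3,2,12,0,0],
  [0,0,12,0,0],
  [0,0,10,0,0],
  [0,0,8,0,0],
  [0,0,0,0,0],
  [0,0,0,0,0],
])

```text
time_s: 11.5
eef_pos: [540.2, 84.7, 44.6]
orientation: [[-0.07, 0.997, -0.023], [0.997, 0.07, 0.019], [0.02, -0.021, -1.0]]
wrist_force: [-0.4, -0.2, -2.1]
finger_gap: 0.268
```

carry_out([
  [0,-2,-3,0,0],
  [0,-5,0,0,0],
  [0,-9,0,0,0],
  [0,-10,0,0,0],
  [0,-10,0,0,0],
  [0,-10,0,0,0],
  [0,-10,0,0,0],
])

```text
time_s: 12.2
eef_pos: [483.0, 80.4, 51.2]
orientation: [[-0.07, 0.997, -0.015], [0.997, 0.07, 0.018], [0.019, -0.013, -1.0]]
wrist_force: [2.3, 0.7, -3.5]
finger_gap: 0.269
```

carry_out([
  [0,-8,4,0,0],
  [0,-10,1,0,0],
  [0,-10,1,0,0],
  [0,-10,0,0,0],
  [0,-10,0,0,0],
  [0,-6,0,0,0],
  [0,0,0,0,0],
  [0,0,0,0,0],
])

```text
time_s: 13.0
eef_pos: [426.5, 76.3, 47.5]
orientation: [[-0.069, 0.998, -0.004], [0.997, 0.069, 0.018], [0.019, -0.003, -1.0]]
wrist_force: [1.8, -0.6, -1.1]
finger_gap: 0.268
```

```bash
python3 - <<'E'
from h import *
d=snap('side','d5');s=snap('scene','s5');o=get_obs();print(o['time_s'],o['eef_pos'],o['orientation'])
A=cv2.resize(cv2.imread('pics/d5.png')[110:260,130:263],(399,450),interpolation=3)
B=cv2.resize(cv2.imread('pics/s5.png')[190:340,185:318],(399,450),interpolation=3)
cv2.imwrite('pics/c5.png',np.hstack([A,B]))
E
```

```text
13.1 [426.50050785  76.31936427  47.38650788] [[-0.06930699  0.99758336 -0.00489781]
 [ 0.9974228   0.06938548  0.01825965]
 [ 0.01855536 -0.00361966 -0.99982128]]
```

View pics/c5.png

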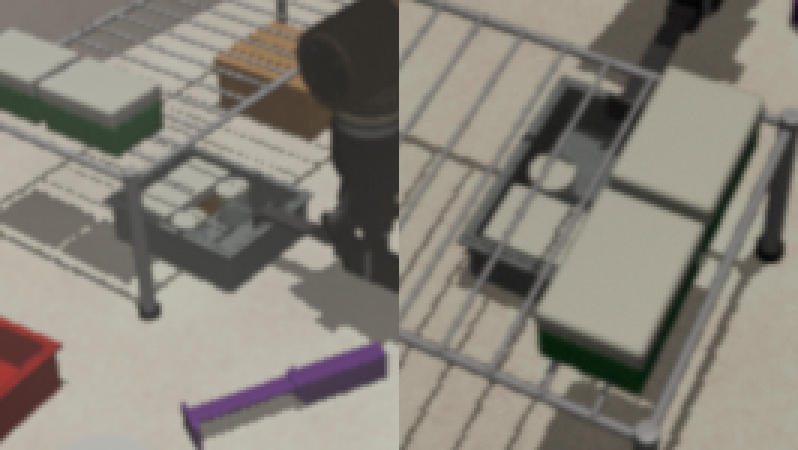

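```bash
python3 - <<'E'
from h import *
d=load('d5');s=load('s5')
D=lambda x,y,z:pt(d,130+x/3,110+y/3,z)
S=lambda x,y,z:pt(s,185+(x-399)/3,190+y/3,z)
print('lip front',D(232,249,55),D(310,196,55),'base',D(232,291,0),D(305,231,0),'back-left lip',D(110,193,55))
print('scene lip FR',S(567,77,55),'BR',S(462,243,55))
E
```

```text
lip front [548.4 146.   55. ] [549.1  23.5  55. ] base [551.  148.7  -0. ] [561.9  20.1   0. ] back-left lip [724.2 155.9  55. ]
scene lip FR [555.9  24.   55. ] BR [735.1  34.7  55. ]
```

The left crop shows the tote drawn out squarely, its front lip from (232,249) to (310,196), i.e. at x≈557 and about 40–50 mm in front of the shelf edge. I'll free the blade, lift it and carry the hook right.

carry_out([
  [0,7,0,0,0],
  [0,0,-15,0,0],
  [0,0,-20,0,0],
  [0,0,-15,0,0],
  [0,0,0,0,0],
  [-20,0,0,0,0],
  [-35,0,0,0,0],
  [-35,0,0,0,0],
  [-35,0,0,0,0],
  [-25,0,0,0,0],
  [0,0,0,0,0],
])

```text
time_s: 14.2
eef_pos: [437.5, -76.7, 85.0]
orientation: [[-0.074, 0.996, -0.039], [0.997, 0.075, 0.023], [0.025, -0.037, -0.999]]
wrist_force: [-0.0, 0.2, -1.3]
finger_gap: 0.265
```

carry_out([
  [0,0,25,0,0],
  [0,0,25,0,0],
  [0,0,15,0,0],
  [0,0,0,0,0],
  [0,0,0,0,0],
])

```text
time_s: 14.7
eef_pos: [432.8, -73.0, 14.5]
orientation: [[-0.072, 0.996, -0.046], [0.997, 0.074, 0.027], [0.03, -0.044, -0.999]]
wrist_force: [1.0, -0.5, 0.5]
finger_gap: 0.272
```

Blade contact is starting. I'll go 2 mm lower, release and rise.

carry_out([
  [0,0,2,0,0],
  [0,0,0,0,0.4],
  [0,0,0,0,1],
  [0,0,0,0,1],
  [0,0,0,0,1],
  [0,0,0,0,1],
  [0,0,-20,0,1],
  [0,0,-30,0,1],
  [0,0,-35,0,1],
  [0,0,-35,0,1],
  [0,0,-30,0,1],
  [0,0,0,0,1],
  [0,0,0,0,1],
  [0,0,0,0,1],
])

```text
time_s: 16.1
eef_pos: [440.7, -76.7, 170.8]
orientation: [[-0.073, 0.996, -0.042], [0.997, 0.074, 0.026], [0.029, -0.04, -0.999]]
wrist_force: [0.2, 0.7, -0.2]
finger_gap: 0.996
```

```bash
python3 - <<'E'
from h import *
d=snap('side','d6');s=snap('scene','s6');o=get_obs();print(o['time_s'],o['eef_pos'])
A=cv2.resize(cv2.imread('pics/d6.png')[110:285,150:300],(399,465),interpolation=3)
B=cv2.resize(cv2.imread('pics/s6.png')[140:315,165:315],(399,465),interpolation=3)
cv2.imwrite('pics/c6.png',np.hstack([A,B]))
E
```

```text
16.2 [440.093996   -76.4687466  169.89604237]
```

View pics/c6.png

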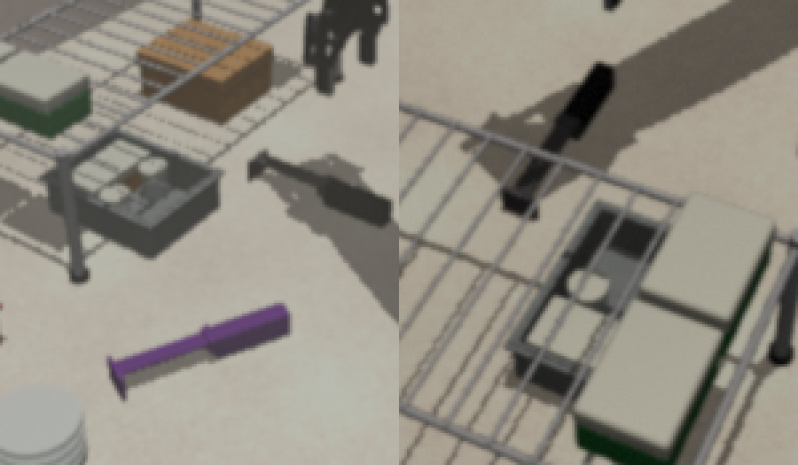

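```bash
python3 - <<'E'
from h import *
d=load('d6');s=load('s6')
D=lambda x,y,z:pt(d,150+x/2.66,110+y/2.657,z)
S=lambda x,y,z:pt(s,165+(x-399)/2.66,140+y/2.657,z)
print('lip',D(150,220,55),D(220,173,55),'back',D(47,178,55),'base',D(150,256,0),D(219,207,0))
print('blade bot',D(251,181,0),D(268,170,0),'top',D(250,160,30),'handle end',D(390,199,34),D(390,222,0))
print('scene blade bot',S(503,207,0),S(536,217,0),'handle end',S(608,68,34))
E
```

```text
lip [551.4 147.1  55. ] [551.5  23.8  55. ] back [710.  164.1  55. ] base [555.6 148.2   0. ] [556.7  22.6   0. ]
blade bot [562.1 -46.5   0. ] [560.9 -80.    0. ] top [565.5 -49.4  30. ] handle end [372.9 -86.1  34. ] [370.6 -85.9   0. ]
scene blade bot [570.9 -80.6   0. ] [565.9 -45.3   0. ] handle end [379.5 -68.7  34. ]
```

```bash
python3 -c "
from plant import sign_off;print(sign_off())"
```

```text
the job is handed in; nothing more can be done
None
```

I finished the job and handed it in at about 16 s of the 72 s allowed. The interface gives no verdict, so the results below are my own measurements.

- **What was done:** I pulled the smaller black hook out from under the shelf by its strap, set it down on the bench and took it again by the handle. I turned it half round, dropped the blade behind the tote's front wall and drew the tote straight forward. The hook was then laid down on the open bench to the right of the tote.
- **Tote at the end:** In the last side and scene pictures the front wall stands at x≈557. That is about 41–50 mm in front of the shelf edge, depending on where I put the edge (x≈598–607). The lip points themselves read about 0° of yaw, and I take the tote to be within about 5° of square to the shelf.
- **Hook at the end:** It lies flat and released, with the blade at x≈561–571, about 40 mm clear of the shelf front. It is about 70 mm to the side of the tote, not touching it.
- **Bystanders:** The carton looked undisturbed in the last pictures. The bottle is outside those crops and the dishes are only partly in them; neither was measured again, though no move went near either.
- **Disagreements:** The two cameras differed by up to about 10 mm on some points, which is within the margins for the tote and hook. Blade height during the draw was worked out from the tool pose (about 33–41 mm, limit 45–50), not seen directly.

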